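Hold the panel clamp open

TASK

The painted round panel is gripped in the bench clamp and I want to lift it out. First set the clamp's lock lever straight up, then push the sprung jaw back by its upright handle until it is fully past its click, and keep holding it there: finish with the jaw still held back, do not let go. Do not touch the wet panel, and leave the jars, the glass and the palette where they are.

Things in the scene. Friction and masses are not known exactly. Their poses are not given: they have to be found in the camera images.
- clamp: Bench clamp for round panels: wooden baseboard 160 (x) x 430 (y -165 to +265) x 14 mm, screwed to the table. Origin: on the table under the middle of the jaw's front (panel-side) face at rest. z up; y is the way the jaw is pushed back (from the panel towards the lock lever), x away from the robot. Two guide tubes, up to 36 mm high, and a small sprung pawl, up to 54 mm, stand behind the jaw.
- jaw_handle (a point): Centre of the grip zone of the jaw's upright wooden handle, 95 mm above the table, at rest 45 mm behind the jaw's front face; axes as the clamp. The handle is a paddle 44 mm wide (x), 14 mm thick (y), its top 120 mm above the table. It stands on the jaw block, 90 x 60 mm, top 50 mm above the table.
- jaw (a joint): How far the jaw is pushed back along the clamp's +y (m): 0 at rest on the panel, end stop 0.055. Spring: 5 N at 0, plus 120 N/m. The click is an extra resistance of about 4 N from 0.023 to 0.030; from 0.037 on it is fully past. The click does not latch: let go, the jaw springs home. With the lock lever leaning over 0.2 rad either way, the jaw is blocked after about 4 mm.
- lever_ball (a point): Centre of the black ball (diameter 26 mm) at the top of the lock lever; it turns with the lever. The stem under it is 10 mm thick.
- lever_pivot (a point): Pivot of the lock lever, fixed on the clamp 60 mm above the table, on the clamp's y axis, 170 mm behind the jaw handle at rest. The lever turns about the clamp's y axis here; the ball's centre is 70 mm from it. A bracket 34 mm wide (x), up to 74 mm above the table, stands 19 to 33 mm behind it (+y). Axes as the clamp.
- lever (a joint): Angle of the lock lever (rad): 0 = straight up, positive leans towards the clamp's +x (away from the robot), range -1.1 to 1.1. It starts leaning away at 0.5 to 1.0 and stays where it is left (about 2 N at the ball moves it).
- panel_center (a point): Centre of the round painted wooden panel held between the jaw and two pegs: diameter 150 mm, 18 mm thick, lying flat on the baseboard (top 32 mm above the table). Loose; its paint is wet.
- jar_a_center (a point): Centre (half-way up) of a red paint jar, diameter 40, height 45 mm, standing beyond the clamp.
- jar_b_center (a point): Centre of a green paint jar, diameter 40, height 45 mm, standing beyond the clamp.
- glass_center (a point): Centre of an empty water glass, diameter 72, height 90 mm, standing beyond the clamp.
- palette_center (a point): Centre of a flat round white palette, diameter 90, height 8 mm, lying on the robot's side of the clamp.

How it is judged:
On the way, in this order (a step that is already met when the one before it is completed fails the run):
1. the lock lever stands straight up while the jaw is still at rest (value of joint lever between -0.16 and 0.16 rad and value of joint jaw below 0.006 m), for 0.2 s.
2. the jaw is pushed back past its click (value of joint lever between -0.16 and 0.16 rad and value of joint jaw above 0.036 m), for 0.2 s.
At the end, for the whole second after the job is handed in: The jaw is past its click (36 mm or more from rest) and still, held there by the fingers (contact force over 4 N); the lock lever is within 0.16 rad of straight up; the panel has moved less than 8 mm, the jars, glass and palette less than 20 mm (all of step 2 and velocity of joint jaw between -0.01 and 0.01 m/s and contact force between the fingers and jaw above 4 N and distance of each of jar_a_center, jar_b_center, glass_center, palette_center from where it was at the start of the episode below 0.02 m and distance of panel_center from where it was at the start of the episode below 0.008 m); the arm keeps its last pose, push and grip.
It fails at once if the robot touches the wet panel (contact force between any of the fingers, the arm and panel above 0.5 N).
It fails at once if a jar, the glass or the palette is disturbed (distance of any of jar_a_center, jar_b_center, glass_center, palette_center from where it was at the start of the episode above 0.02 m).
It also fails if it takes over 42 s, if anything falls off the work surface, if the arm or the gripper's body presses on something with over 40 N, if the wrist force passes 120 N, or if a joint passes its speed limit or range.

ROBOT

A 7-joint arm with a two-finger parallel gripper is mounted at the origin on the work surface. World frame = base frame: x ahead of the robot, y to its left, z up, the work surface at z = 0. Lengths are in m, angles in rad, forces in N, time in s.
With the tool pointing down it reaches from about 0.4 to 0.9 m from the base axis. Payload 5.5 kg.
Tool frame: the origin (TCP) lies on the centre line of the jaws, within the pads' length; the fingertips stand r.finger_overhang ahead of it and the grasp point (between the pads) is the TCP (r.finger_overhang is the distance from the TCP to the fingertips, in m); z points along the fingers, y is the line along which they close (so a half turn about z gives the same grasp; the last joint's range is limited). The gripper opens to 85 mm and grips with 20 to 120 N. Pads are 22 mm wide; open, the fingers measure 114 mm over their backs; the gripper's body (76 mm by 85 mm) begins 54 mm behind the grasp point. The pads swing forward as they close: fully open they stand 13 mm farther back than shut.
Start: joints at [-0.952, 0.501, -0.427, 1.55, 0.221, 1.138, -0.21], TCP at [0.226, 0.609, 0.225] pointing down, gripper open.
Joint ranges: [-2.88, 2.88], [-0.31, 2.03], [-1.54, 1.56], [0.2, 2.42], [-1.41, 4.55], [0.19, 2.02], [-2.57, 2.57]. Speed limits (rad/s): [2.57, 2.57, 3.14, 3.14, 3.14, 3.14, 3.14].

INTERFACE

Orientations are given as a unit quaternion [w, x, y, z].
In Python, from workcell import r gives the robot as it stands. The module is installed in compiled form; this text tells all that it offers.
- The arm moves only by the tool servo_tool, never from a script. Its argument "plan" is one flat list of numbers, 7 for each row, row after row: the finger opening in mm, from 0 to 85.4, then the shift along the tool's x, y, z in mm, then the turn, a rotation vector about the tool's x, y, z in rad. A call has 1 to 8 rows; each row is the pose to reach, as a shift and turn from the pose commanded when the call began, along the tool's axes at that moment; what a row does not reach only later rows make up. A row lasts 1/8 s, in which the tool goes at most 62.5 mm and 10.7 degrees, less where a joint would pass 70% of its speed; a pose out of reach is approached as far as the arm can. A call with a gripper value outside its range is refused whole. The fingers move at their own pace and stop on an object; "grip_force" is the grip in N (left out, the last holds). Time passes only in rows, so rows that repeat a pose let the fingers close. It gives the time, the measured TCP pose, the force, the opening and the grip force at its end, in the units of the state.
- r.observe(): the state, without advancing time (a new reading comes with each control period).
- r.camera(name): name is "side" or "top" or "wrist"; returns a dict with "color" (420x560x3 uint8, red, green, blue), "depth" (420x560 float32, m along the optical axis (not along the pixel's ray), 0 where there is no reading), "fov_y" (degrees; the focal length in pixels is half the picture's height over the tangent of half this angle, whatever the lens; pixels are square), "cx", "cy" (the principal point, pixels), "eye" and "attitude" of the camera in the world; the wrist camera has in their place "tool_from_camera" (4x4, takes a point from camera to tool coordinates, whose origin is the TCP and whose axes are the flange's). Camera axes: x right, y down, z forward; pixel columns grow to the right and rows downward; lengths in m; the calibration is good to about 2 mm. A picture is of the moment at which its call begins: read the wrist's pose just before it.
- r.hand_in(): hands the job in; it is judged then, once.
The state is a dict: "clock": time; "qpos": joint angles; "joint_velocities": joint speeds; "tau": joint torques, N m; "position": TCP position; "eef_rot": TCP orientation; "contact_force": force on the tool from outside, world axes, zero at the start; "wrist_torque": the same for the moment, N m; "gripper_width": finger opening in m; "gripper_force": force on a finger pad.
Only numpy, scipy, OpenCV 4.12 (cv2) and the standard library are available. Lean on these libraries where they do the work, as an engineer would, in place of code of your own. Each camera call takes 0.05 s, during which the arm holds its last target. There are 200 camera calls.

## Working session

There is one attempt and no reset: what is moved stays moved. The work goes in short steps, Python scripts to look and compute and a tool call to move; the robot and the scene stay as the last step left them, time stands still between calls to the robot, and variables do not carry over. Pictures are saved under pics/ and viewed, at most 10 in all, crops included, and the job is handed in when it is done.

Besides the shell and the picture viewer there is one more tool, called after "Call:" by a JSON object that holds its "name" and its "arguments", one argument or row to a line. servo_tool: Moves the arm, as the interface text tells. Its arguments: {"type":"object","properties":{"plan":{"type":"array","items":{"type":"number"}},"grip_force":{"type":"number"}},"required":["plan"]}

```bash
mkdir -p pics
cat > h.py <<'E'
import numpy as np, cv2
from workcell import r
from scipy.spatial.transform import Rotation as R
def q2R(q): return R.from_quat([q[1],q[2],q[3],q[0]]).as_matrix()
def cloud(name,pts=None):
    c=r.camera(name); d=c["depth"]; f=210/np.tan(np.radians(c["fov_y"])/2)
    v,u=np.mgrid[0:420,0:560]
    P=np.stack([(u-c["cx"])/f*d,(v-c["cy"])/f*d,d],-1)
    if "eye" in c:
        A=np.array(c["attitude"]); A=q2R(A) if A.size==4 else A
        P=P@A.T+np.array(c["eye"])
    return c,P
E
python3 - <<'E'
from h import *
o=r.observe(); print({k:np.round(v,3) for k,v in o.items()}, r.finger_overhang)
for n in("top","side"):
    c,P=cloud(n); cv2.imwrite(f"pics/{n}.png",c["color"][:,:,::-1]); np.save(n,P); print(n,c["eye"],c["attitude"],c["fov_y"])
E
```

```text
{'clock': np.float64(0.0), 'qpos': array([-0.952,  0.502, -0.427,  1.551,  0.221,  1.138, -0.21 ]), 'joint_velocities': array([-0.   , -0.   ,  0.   , -0.001,  0.   , -0.001, -0.001]), 'tau': array([ 0.0000e+00, -5.6951e+01, -5.8160e+00, -2.8095e+01,  1.1000e-02,
        1.2000e-02, -0.0000e+00]), 'position': array([0.226, 0.609, 0.224]), 'eef_rot': array([-0.   ,  0.177,  0.984, -0.001]), 'contact_force': array([ 0.199,  0.165, -0.184]), 'wrist_torque': array([-0.008,  0.02 , -0.011]), 'gripper_force': np.float64(0.0), 'gripper_width': np.float64(0.085)} 0.019
top [ 0.48423796 -0.02455136  0.76266076] [ 0.02962915 -0.70312362  0.70897418 -0.04577009] 53.43950261839851
side [ 0.35665215 -0.5947099   0.45065989] [-0.48379714  0.85499159 -0.16244451  0.09242019] 51.05042086997717
```

View pics/top.png

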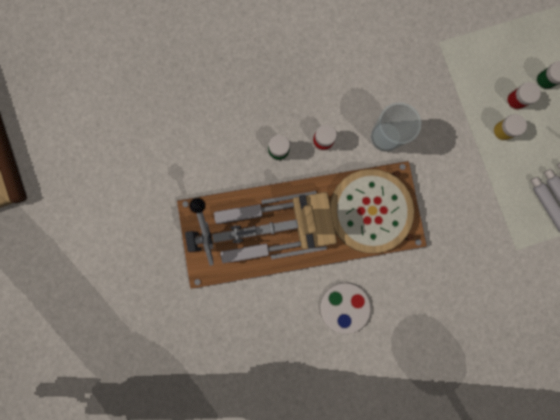

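View pics/side.png

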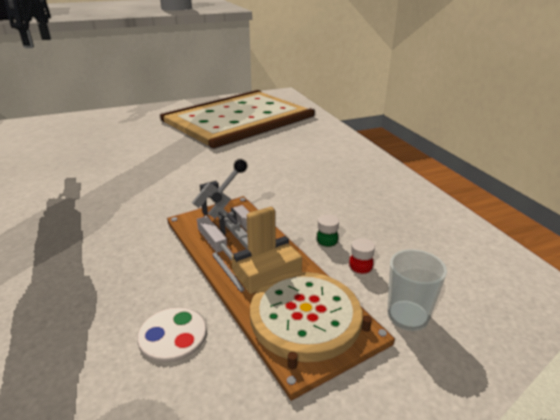

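The top view shows the board with screws near (184,204), (403,167), (418,242) and (197,282). The lever ball is at (197,205), its bracket at (194,242), the handle paddle at about (301,222) and the panel at (372,211). The jars are at (279,147) and (325,138), the glass at (400,125), and the palette at (345,308). Next I compute positions from these.

Run:
```python
from h import *
P=np.load("top.npy");S=np.load("side.npy")
for n,(u,v) in dict(s1=(184,204),s2=(403,167),s3=(418,242),s4=(197,282),ball=(197,205),handle=(300,222),panel=(372,211),jb=(279,147),ja=(325,138),gl=(385,135)).items():
    print(n,np.round(P[v,u],3))
print("side ball",S[166,240],"handle",S[212,262],S[235,262])
# board top by height -> min area rect
C=P.reshape(-1,3); 
m=(C[:,2]>.008)&(C[:,2]<.14)&(C[:,0]<.60)&(C[:,1]<.3)&(C[:,1]>-.4)
img=(m.reshape(420,560)*255).astype(np.uint8)
n,l,st,ce=cv2.connectedComponentsWithStats(img); i=l[235,215]; print(i,st[i])
q=C[(l==i).ravel()]; q=q[q[:,2]<.02]
rc=cv2.minAreaRect((q[:,:2]*1000).astype(np.float32)); print(rc)
for nm,X in(("top",P),("side",S)):
    X=X.reshape(-1,3); 
    h=X[(X[:,2]>.075)&(X[:,2]<.15)&(X[:,0]<.56)&(X[:,0]>.3)&(X[:,1]>-.16)&(X[:,1]<.25)]
    a=h[h[:,1]<.03]; b=h[h[:,1]>=.07]
    for k in(a,b):
        if len(k): print(nm,len(k),k.mean(0).round(3),k.min(0).round(3),k.max(0).round(3))
    t=X[(X[:,2]>.114)&(X[:,2]<.127)&(X[:,1]<.03)&(X[:,1]>-.16)&(X[:,0]<.56)]; 
    if len(t)>5: print("handletop",cv2.minAreaRect((t[:,:2]*1000).astype(np.float32)),len(t))
```

```text
s1 [0.564 0.127 0.015]
s2 [ 0.629 -0.271  0.015]
s3 [ 0.492 -0.291  0.018]
s4 [0.426 0.103 0.013]
ball [0.551 0.086 0.12 ]
handle [ 0.528 -0.078  0.051]
panel [ 0.547 -0.207  0.033]
jb [ 0.66  -0.043  0.045]
ja [ 0.676 -0.124  0.047]
gl [ 0.668 -0.218  0.091]
side ball [0.54932457 0.0780942  0.11018621] handle [ 0.52944989 -0.09273813  0.11889985] [ 0.52821594 -0.09403083  0.08021725]
1 [  177   182   250   107 19600]
((527.6488647460938, -83.5400390625), (160.178955078125, 430.6904296875), 9.50754165649414)
top 312 [ 0.528 -0.087  0.115] [ 0.506 -0.098  0.075] [ 0.55  -0.079  0.123]
top 448 [0.526 0.085 0.098] [0.472 0.073 0.075] [0.56  0.113 0.124]
handletop ((528.3960571289062, -88.47512817382812), (43.48293685913086, 13.875786781311035), 9.88367748260498) 248
side 849 [ 0.526 -0.094  0.101] [ 0.506 -0.099  0.075] [ 0.549 -0.08   0.121]
side 362 [0.528 0.081 0.096] [0.475 0.072 0.075] [0.56  0.107 0.12 ]
handletop ((528.0745239257812, -89.70808410644531), (43.499935150146484, 14.822047233581543), 6.805558681488037) 212
```

Call:
{"name": "servo_tool", "arguments": {
  "plan": [0,-40,-26,2,0,0,-0.05,0,-100,-65,5,0,0,-0.15,0,-160,-105,8,0,0,-0.25,0,-220,-144,11,0,0,-0.35,0,-280,-184,14,0,0,-0.45,0,-340,-223,16,0,0,-0.52,0,-400,-262,20,0,0,-0.52,0,-450,-295,22,0,0,-0.52]
}}

```text
clock: 1.1
position: [0.5147, 0.217, 0.2051]
eef_rot: [-0.0, -0.082, 0.997, -0.0]
contact_force: [-0.2, 1.2, 0.7]
gripper_width: 0.0003
gripper_force: 0.0
```

```bash
cat >> h.py <<'E'
ex=np.array([.986,.165,0]);ey=np.array([-.165,.986,0])
H=np.array([.528,-.0885,0]); V=H+.17*ey
def tgt(p):
    """shift in mm in tool axes to world point p, and turn to align tool y with clamp y"""
    o=r.observe(); A=q2R(o["eef_rot"]); x=np.array(o["position"])
    G=np.column_stack([-ex,ey,[0,0,-1]])
    print("clock",o["clock"],"pos",x.round(4),"shift",(A.T@(np.array(p)-x)*1000).round(1),"turn",R.from_matrix(A.T@G).as_rotvec().round(3),"F",np.round(o["contact_force"],1),"w",o["gripper_width"],o["gripper_force"])
E
python3 - <<'E'
from h import *
tgt(V+.105*ex+[0,0,.15])
E
```

```text
clock 1.1 pos [0.5147 0.217  0.2051] shift [ -67.9 -133.4   55.1] turn [ 0.    -0.    -0.002] F [-0.2  1.2  0.7] w 0.0003486934589375109 0.0
```

Call:
{"name": "servo_tool", "arguments": {
  "plan": [0,-25,-48,0,0,0,0,0,-50,-96,0,0,0,0,0,-65,-128,20,0,0,0,0,-66,-130,55,0,0,0,0,-66,-130,55,0,0,0,0,-66,-130,55,0,0,0]
}}

```text
clock: 1.85
position: [0.6003, 0.1025, 0.1511]
eef_rot: [0.0, -0.083, 0.997, 0.0]
contact_force: [-0.1, 0.3, 0.8]
gripper_width: -0.0003
gripper_force: 0.0
```

Run:
```python
from h import *
tgt(V+.100*ex+[0,0,.109])
c,P=cloud("top"); cv2.imwrite("pics/t2.png",cv2.resize(c["color"][150:300,130:330,::-1],None,fx=4,fy=4))
c,P=cloud("side"); cv2.imwrite("pics/s2.png",cv2.resize(c["color"][90:240,150:350,::-1],None,fx=4,fy=4))
```

```text
clock 1.85 pos [0.6003 0.1025 0.1511] shift [ 2.8 -6.5 42.1] turn [ 0.001  0.    -0.   ] F [-0.1  0.3  0.8] w -0.000273452342380912 0.0
```

View pics/s2.png

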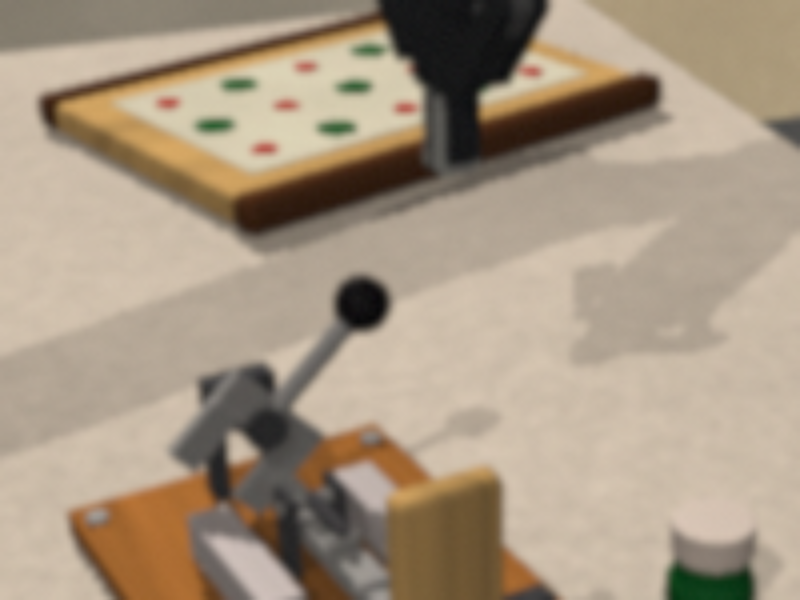

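The side crop shows the closed fingertips at (450,170), beyond and above the lever ball at (362,300), with the way down clear. I'll descend next to the ball, then sweep toward the robot.

Call:
{"name": "servo_tool", "arguments": {
  "plan": [0,2,-6,15,0,0,0,0,3,-7,42,0,0,0,0,3,-7,42,0,0,0,0,3,-7,42,0,0,0]
}}

```text
clock: 2.45
position: [0.5988, 0.0942, 0.1089]
eef_rot: [0.0, -0.082, 0.997, 0.0]
contact_force: [1.0, 1.0, 0.4]
gripper_width: 0.0
gripper_force: 0.0
```

Run:
```python
from h import *
tgt(V+.024*ex+[0,0,.114])
```

```text
clock 2.45 pos [0.5988 0.0942 0.1089] shift [75.9  1.3 -5.1] turn [ 0.     0.001 -0.001] F [1.  1.  0.4] w 4.8816748243159816e-05 0.0
```

Sweeping, stopping a bit short of the computed end, then checking.

Call:
{"name": "servo_tool", "arguments": {
  "plan": [0,15,0,0,0,0,0,0,28,0,0,0,0,0,0,40,0,-2,0,0,0,0,52,0,-4,0,0,0,0,62,0,-5,0,0,0,0,70,0,-5,0,0,0,0,74,0,-5,0,0,0,0,74,0,-5,0,0,0]
}}

```text
clock: 3.45
position: [0.5452, 0.0856, 0.1263]
eef_rot: [0.021, -0.082, 0.996, 0.002]
contact_force: [18.6, 1.3, 35.6]
gripper_width: 0.0002
gripper_force: 20.3
```

```bash
cat >> h.py <<'E'
def lever():
    for n in("top","side"):
        c,P=cloud(n); Q=P.reshape(-1,3); K=c["color"].reshape(-1,3)
        L=(Q-V); X=np.column_stack([L@ex,L@ey,Q[:,2]])
        m=(K.max(1)<45)&(abs(X[:,1])<.02)&(abs(X[:,0])<.075)&(X[:,2]>.085)&(X[:,2]<.15)
        cv2.imwrite(f"pics/lev_{n}.png",cv2.resize(c["color"][100:250,130:330,::-1],None,fx=4,fy=4))
        print(n,m.sum(),X[m].mean(0).round(4),X[m].min(0).round(4),X[m].max(0).round(4)) if m.sum() else print(n,0)
E
python3 - <<'E'
from h import *
tgt(V+.024*ex+[0,0,.114]); lever()
E
```

```text
clock 3.45 pos [0.5452 0.0856 0.1263] shift [22.2  1.  11.4] turn [ 0.     0.042 -0.002] F [18.6  1.3 35.6] w 0.0001536132234258243 20.26909500360489
top 13 [ 0.0242 -0.0064  0.129 ] [ 0.0212 -0.0104  0.1267] [ 0.0289 -0.0013  0.1308]
side 149 [ 0.0334 -0.0093  0.1303] [ 0.0208 -0.0149  0.1144] [ 0.0508 -0.0017  0.1496]
```

View pics/lev_side.png

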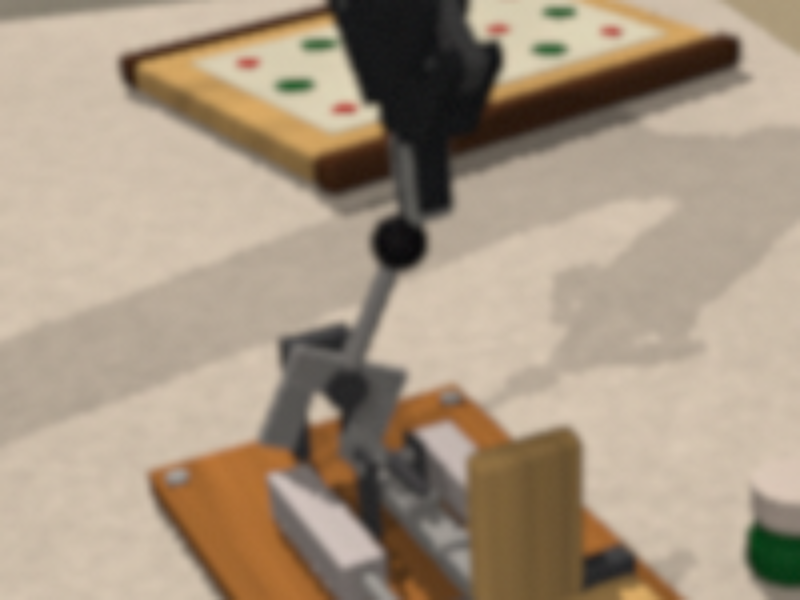

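The crop shows the fingertips at (425,210), resting on top of the ball at (400,243). The lever has stopped short of upright and the tool is being pushed up. I'll lift away and measure the true fingertip height.

Call:
{"name": "servo_tool", "arguments": {
  "plan": [0,-10,0,-20,0,0,0,0,-40,0,-30,0,0,0,0,-40,0,-30,0,0,0,0,-40,0,-30,0,0,0]
}}

```text
clock: 4.05
position: [0.5639, 0.0884, 0.1432]
eef_rot: [-0.001, -0.082, 0.997, -0.0]
contact_force: [0.7, -0.9, -0.5]
gripper_width: 0.0002
gripper_force: 0.0
```

Run:
```python
from h import *
tgt(V+.064*ex+[0,0,.114]); 
p=r.observe()["position"]
for n in("top","side"):
    c,P=cloud(n); Q=P.reshape(-1,3); K=c["color"].reshape(-1,3)
    L=Q-V; X=np.column_stack([L@ex,L@ey,Q[:,2]])
    t=X[(abs(X[:,0]-.064)<.028)&(abs(X[:,1])<.04)&(X[:,2]>.06)&(X[:,2]<.25)]
    print(n,len(t)); 
    for z in np.arange(.08,.22,.01):
        s=t[(t[:,2]>=z)&(t[:,2]<z+.01)]
        if len(s): print(round(z,2),len(s),s.min(0).round(3),s.max(0).round(3))
    cv2.imwrite(f"pics/up_{n}.png",cv2.resize(c["color"][90:240,130:330,::-1],None,fx=4,fy=4))
    m=(K.max(1)<60)&(abs(X[:,1])<.02)&(X[:,0]<.048)&(X[:,0]>-.03)&(X[:,2]>.085)&(X[:,2]<.15)
    if m.sum(): print("ball",m.sum(),X[m].mean(0).round(4),X[m].min(0).round(4),X[m].max(0).round(4))
```

```text
clock 4.05 pos [0.5639 0.0884 0.1432] shift [ 0.6  1.4 29.2] turn [-0.    -0.001 -0.001] F [ 0.7 -0.9 -0.5] w 0.000234644545412755 0.0
top 158
0.12 13 [ 0.037 -0.011  0.126] [0.044 0.01  0.13 ]
0.13 42 [ 0.036 -0.009  0.13 ] [0.043 0.01  0.135]
0.15 2 [ 0.054 -0.01   0.156] [ 0.058 -0.007  0.158]
0.16 4 [ 0.055 -0.015  0.16 ] [ 0.059 -0.008  0.166]
0.17 1 [ 0.058 -0.015  0.173] [ 0.058 -0.015  0.173]
0.19 3 [ 0.051 -0.033  0.199] [ 0.053 -0.026  0.2  ]
0.2 40 [ 0.051 -0.037  0.201] [ 0.062 -0.022  0.209]
0.21 29 [ 0.053 -0.039  0.21 ] [ 0.06  -0.027  0.22 ]
0.22 21 [ 0.053 -0.04   0.221] [ 0.061 -0.035  0.226]
ball 197 [ 0.031  -0.0013  0.1325] [ 0.0194 -0.012   0.1249] [0.0435 0.0107 0.1378]
side 1093
0.11 4 [ 0.036 -0.011  0.118] [ 0.04  -0.008  0.12 ]
0.12 14 [ 0.036 -0.012  0.121] [ 0.044 -0.003  0.129]
0.13 8 [ 0.036 -0.009  0.13 ] [ 0.041 -0.     0.134]
0.14 4 [ 0.063 -0.007  0.148] [ 0.073 -0.002  0.15 ]
0.15 64 [ 0.054 -0.014  0.15 ] [0.076 0.006 0.16 ]
0.16 82 [ 0.054 -0.016  0.16 ] [0.076 0.005 0.17 ]
0.17 87 [ 0.053 -0.016  0.17 ] [0.077 0.004 0.18 ]
0.18 70 [ 0.053 -0.017  0.18 ] [0.076 0.013 0.19 ]
0.19 106 [ 0.051 -0.034  0.19 ] [0.076 0.035 0.2  ]
0.2 157 [ 0.051 -0.039  0.2  ] [0.077 0.039 0.21 ]
0.21 120 [ 0.048 -0.04   0.21 ] [0.069 0.038 0.22 ]
0.22 111 [ 0.047 -0.039  0.22 ] [0.062 0.04  0.23 ]
ball 124 [ 0.0287 -0.0077  0.1257] [ 0.0195 -0.0132  0.1143] [ 0.0405 -0.001   0.1351]
```

View pics/up_side.png

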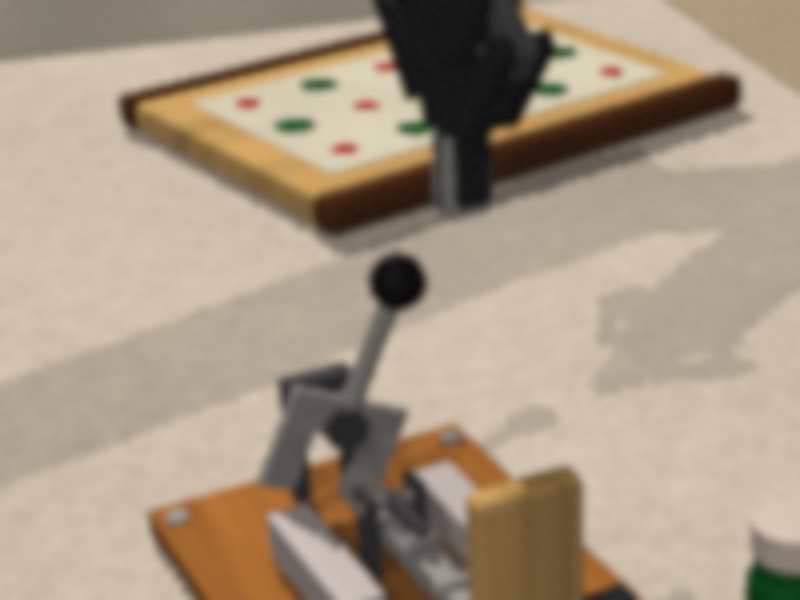

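The crop shows the tips at (463,210), clear of the ball at (397,280). By depth the tips are at z≈0.149 while the TCP reads 0.143, so they are about 25 mm higher than the nominal overhang implies. I'll go 25 mm lower and sweep again.

Call:
{"name": "servo_tool", "arguments": {
  "plan": [0,-6,1,0,0,0,0,0,-6,1,25,0,0,0,0,-6,1,48,0,0,0,0,-6,1,48,0,0,0,0,6,1,48,0,0,0,0,18,1,48,0,0,0,0,28,1,48,0,0,0,0,34,1,48,0,0,0]
}}

```text
clock: 5.15
position: [0.5311, 0.0838, 0.0963]
eef_rot: [0.001, -0.082, 0.997, -0.0]
contact_force: [2.1, -0.1, 1.6]
gripper_width: 0.0001
gripper_force: 1.2
```

Call:
{"name": "servo_tool", "arguments": {
  "plan": [0,4,0,0,0,0,0,0,4,0,0,0,0,0,0,4,0,0,0,0,0]
}}

```text
clock: 5.52
position: [0.5264, 0.083, 0.0949]
eef_rot: [-0.001, -0.082, 0.997, -0.0]
contact_force: [-0.1, -0.2, 0.3]
gripper_width: 0.0002
gripper_force: 0.1
```

Run:
```python
from h import *
tgt(V+.024*ex+[0,0,.095])
for n in("top","side"):
    c,P=cloud(n); Q=P.reshape(-1,3); K=c["color"].reshape(-1,3)
    L=Q-V; X=np.column_stack([L@ex,L@ey,Q[:,2]])
    t=X[(abs(X[:,1])<.02)&(X[:,0]<.06)&(X[:,0]>-.05)&(X[:,2]>.078)&(X[:,2]<.15)]
    for z in np.arange(.08,.15,.01):
        s=t[(t[:,2]>=z)&(t[:,2]<z+.01)]
        if len(s): print(n,round(z,2),len(s),s.min(0).round(3),s.max(0).round(3))
    cv2.imwrite(f"pics/c_{n}.png",cv2.resize(c["color"][90:240,130:330,::-1],None,fx=4,fy=4))
```

```text
clock 5.525 pos [0.5264 0.083  0.0949] shift [ 2.8  0.5 -0.1] turn [-0.    -0.002 -0.002] F [-0.1 -0.2  0.3] w 0.0001626291498231097 0.09418197674676776
top 0.12 1 [-0.005 -0.01   0.13 ] [-0.005 -0.01   0.13 ]
top 0.13 32 [-0.007 -0.013  0.131] [ 0.005 -0.006  0.14 ]
top 0.14 2 [-0.    -0.008  0.14 ] [ 0.001 -0.008  0.141]
side 0.08 31 [-0.003 -0.005  0.08 ] [0.006 0.001 0.09 ]
side 0.09 26 [-0.002 -0.005  0.091] [0.006 0.001 0.099]
side 0.1 78 [-0.003 -0.013  0.1  ] [0.039 0.006 0.11 ]
side 0.11 99 [-0.003 -0.014  0.11 ] [0.038 0.006 0.12 ]
side 0.12 119 [-0.009 -0.015  0.12 ] [0.035 0.003 0.13 ]
side 0.13 160 [-0.009 -0.015  0.13 ] [0.036 0.014 0.14 ]
side 0.14 75 [-0.005 -0.014  0.14 ] [0.029 0.015 0.15 ]
```

View pics/c_side.png

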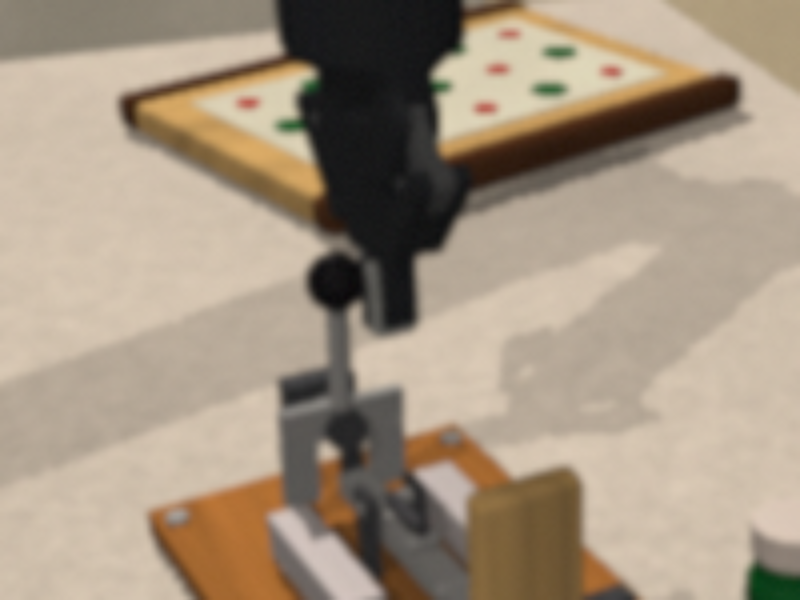

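The crop shows the lever upright: ball at (337,280) over the pivot at (348,428). By depth the stem is within 3 mm of vertical. Next I back off sideways, rise, and open over the handle.

Call:
{"name": "servo_tool", "arguments": {
  "plan": [0,-14,0,0,0,0,0,0,-20,0,-10,0,0,0,0,-20,0,-55,0,0,0,0,-20,-20,-95,0,0,0,40,0,-70,-95,0,0,0,60,15,-120,-95,0,0,0,60,26,-165,-95,0,0,0,60,26,-169,-95,0,0,0]
}}

```text
clock: 6.62
position: [0.5291, -0.0927, 0.1911]
eef_rot: [0.0, -0.078, 0.997, -0.001]
contact_force: [0.4, 1.0, 0.3]
gripper_width: 0.0598
gripper_force: 0.0
```

Call:
{"name": "servo_tool", "arguments": {
  "plan": [60,0,0,20,0,0,0,60,0,0,20,0,0,0,60,0,0,20,0,0,0]
}}

```text
clock: 7.0
position: [0.5298, -0.0868, 0.171]
eef_rot: [0.0, -0.083, 0.997, 0.0]
contact_force: [-0.6, 0.0, -1.0]
gripper_width: 0.06
gripper_force: 0.0
```

Run:
```python
from h import *
tgt(H+[0,0,.078])
for n in("top","side"):
    c,P=cloud(n); Q=P.reshape(-1,3)
    L=Q-H; X=np.column_stack([L@ex,L@ey,Q[:,2]])
    t=X[(abs(X[:,1])<.07)&(abs(X[:,0])<.05)&(X[:,2]>.06)&(X[:,2]<.25)]
    for z in np.arange(.1,.25,.01):
        s=t[(t[:,2]>=z)&(t[:,2]<z+.01)]
        if len(s)>2: print(n,round(z,2),len(s),s.min(0).round(3),s.max(0).round(3))
    cv2.imwrite(f"pics/d_{n}.png",cv2.resize(c["color"][90:300,150:430,::-1],None,fx=2.8,fy=2.8))
```

```text
clock 7.0 pos [ 0.5298 -0.0868  0.171 ] shift [ 2.1 -1.4 93. ] turn [ 0.  0. -0.] F [-0.6  0.  -1. ] w 0.05996369972130805 0.0
top 0.22 11 [-0.011  0.038  0.224] [0.013 0.047 0.23 ]
top 0.23 64 [-0.011  0.04   0.23 ] [0.015 0.06  0.24 ]
top 0.24 20 [-0.014  0.035  0.241] [-0.005  0.06   0.25 ]
side 0.1 171 [-0.022 -0.008  0.1  ] [0.02  0.006 0.11 ]
side 0.11 268 [-0.022 -0.008  0.11 ] [0.021 0.008 0.12 ]
side 0.12 14 [-0.016 -0.008  0.12 ] [0.019 0.004 0.121]
side 0.18 137 [-0.009 -0.04   0.181] [0.014 0.038 0.19 ]
side 0.19 220 [-0.009 -0.042  0.19 ] [0.014 0.038 0.2  ]
side 0.2 237 [-0.009 -0.043  0.2  ] [0.014 0.039 0.21 ]
side 0.21 250 [-0.009 -0.043  0.21 ] [0.014 0.045 0.22 ]
side 0.22 190 [-0.011 -0.059  0.22 ] [0.014 0.064 0.23 ]
side 0.23 414 [-0.011 -0.061  0.23 ] [0.015 0.065 0.24 ]
side 0.24 333 [-0.015 -0.062  0.24 ] [0.015 0.066 0.25 ]
```

View pics/d_side.png

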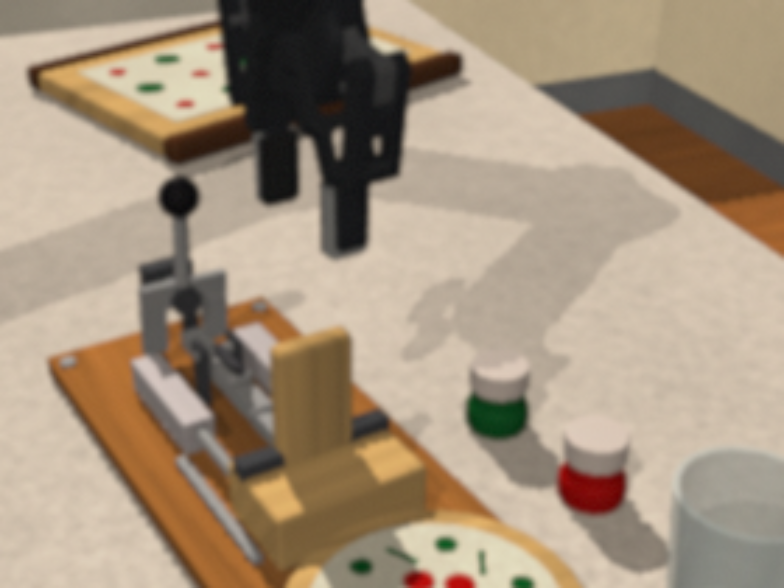

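The crop shows the lever still upright at (178,198)–(187,300), with the open fingers straddling the handle line above the paddle, whose top is at (312,340). Next I descend and grip.

Call:
{"name": "servo_tool", "arguments": {
  "plan": [60,2,-1,30,0,0,0,60,2,-1,60,0,0,0,60,2,-1,85,0,0,0,60,2,-1,93,0,0,0,30,2,-1,93,0,0,0,8,2,-1,93,0,0,0,8,2,-1,93,0,0,0,8,2,-1,93,0,0,0],
  "grip_force": 60
}}

```text
clock: 8.1
position: [0.5285, -0.089, 0.0787]
eef_rot: [0.001, -0.082, 0.997, -0.0]
contact_force: [-0.8, 1.5, 6.7]
gripper_width: 0.0132
gripper_force: 58.7
```

Call:
{"name": "servo_tool", "arguments": {
  "plan": [5,0,0,0,0,0,0,5,0,0,0,0,0,0]
}}

```text
clock: 8.35
position: [0.5284, -0.089, 0.0787]
eef_rot: [0.001, -0.082, 0.997, -0.0]
contact_force: [-2.0, 0.8, 6.1]
gripper_width: 0.0134
gripper_force: 58.7
```

Gripped, with the opening at 13.4 mm. Now pull back along +y to about 44 mm.

Call:
{"name": "servo_tool", "arguments": {
  "plan": [5,0,6,0,0,0,0,5,0,12,0,0,0,0,5,0,18,0,0,0,0,5,0,25,0,0,0,0,5,0,32,0,0,0,0,5,0,39,0,0,0,0,5,0,45,0,0,0,0,5,0,46,0,0,0,0]
}}

```text
clock: 9.35
position: [0.5216, -0.0476, 0.0787]
eef_rot: [0.002, -0.081, 0.997, -0.002]
contact_force: [2.1, -11.4, 4.8]
gripper_width: 0.0135
gripper_force: 59.0
```

Call:
{"name": "servo_tool", "arguments": {
  "plan": [5,0,0,0,0,0,0,5,0,0,0,0,0,0,5,0,0,0,0,0,0,5,0,0,0,0,0,0]
}}

```text
clock: 9.85
position: [0.5216, -0.0477, 0.0786]
eef_rot: [0.002, -0.081, 0.997, -0.002]
contact_force: [1.3, -8.9, 3.9]
gripper_width: 0.013
gripper_force: 59.1
```

Run:
```python
from h import *
tgt(H+.045*ey+[0,0,.078])
for n in("side",):
    c,P=cloud(n); Q=P.reshape(-1,3)
    L=Q-H; X=np.column_stack([L@ex,L@ey,Q[:,2]])
    cv2.imwrite(f"pics/e_{n}.png",cv2.resize(c["color"][90:300,150:430,::-1],None,fx=2.8,fy=2.8))
    t=X[(abs(X[:,0])<.04)&(X[:,2]>.025)&(X[:,2]<.048)&(X[:,1]<.06)&(X[:,1]>-.1)]; 
    for z in(.036,.04,.044): 
        s=t[abs(t[:,2]-z)<.002]; print(z,len(s),np.percentile(s[:,1],[1,10,50,90]).round(3))
```

```text
clock 9.85 pos [ 0.5216 -0.0477  0.0786] shift [0.4 3.7 0.6] turn [-0.005  0.003 -0.004] F [ 1.3 -8.9  3.9] w 0.013034372361302102 59.085829854011536
0.036 107 [-0.097 -0.004 -0.003 -0.001]
0.04 98 [-0.004 -0.003 -0.002 -0.001]
0.044 98 [-0.004 -0.003 -0.002 -0.001]
```

View pics/e_side.png

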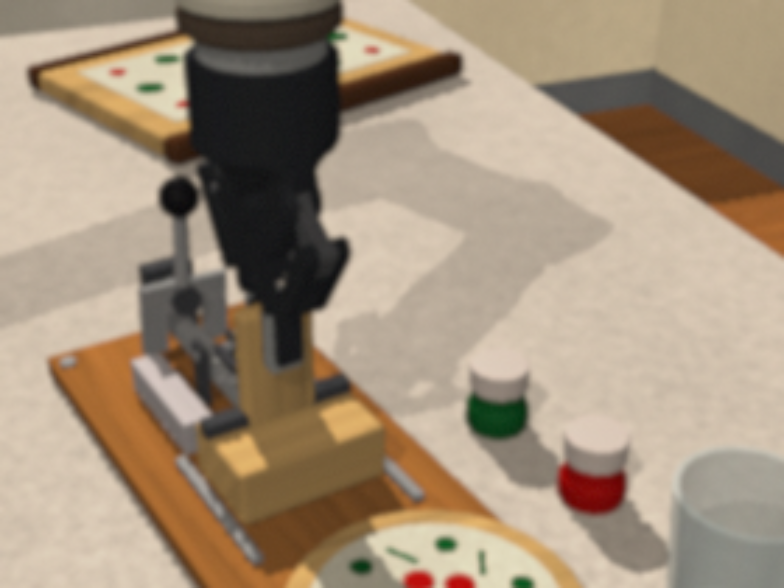

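The crop shows the jaw held clear of the panel, its front face about 42 mm back by depth. The lever is still upright, and the panel and jars haven't moved. I'll add 3 mm of margin, settle and hand in.

Call:
{"name": "servo_tool", "arguments": {
  "plan": [5,0,2,0,0,0,0,5,0,3,0,0,0,0,5,0,3,0,0,0,0,5,0,3,0,0,0,0,5,0,3,0,0,0,0,5,0,3,0,0,0,0,5,0,3,0,0,0,0,5,0,3,0,0,0,0]
}}

```text
clock: 10.9
position: [0.5211, -0.0452, 0.0786]
eef_rot: [0.002, -0.08, 0.997, -0.002]
contact_force: [0.8, -10.5, 3.6]
gripper_width: 0.013
gripper_force: 59.0
```

Run:
```python
from h import *
tgt(H+.045*ey+[0,0,.078]); print(r.hand_in())
```

```text
clock 10.9 pos [ 0.5211 -0.0452  0.0786] shift [0.4 1.2 0.6] turn [-0.005  0.003 -0.005] F [  0.8 -10.5   3.6] w 0.013029007871653286 58.997477889060974
the job is handed in; nothing more can be done
None
```

I handed the job in at 10.9 s with the lock lever upright and the jaw gripped about 44 mm back, past its click; the panel, jars, glass and palette were not touched, and the hand-in returned no verdict.

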